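Scoop the wooden ball feet out of their tray

ROBOT

A 6-joint arm with a two-finger parallel gripper is mounted at the origin on the work surface. World frame = base frame: x ahead of the robot, y to its left, z up, the work surface at z = 0. Lengths are in m, angles in rad, forces in N, time in s.
With the tool pointing down it reaches from about 0.325 to 0.75 m from the base axis. Payload 7.6 kg.
Tool frame: the origin (TCP) lies at the very end of the fingers, on their centre line; the grasp point (between the pads) lies 19 mm behind it; z points along the fingers, y is the line along which they close (so a half turn about z gives the same grasp; the last joint's range is limited). The gripper opens to 85 mm and grips with 20 to 120 N. Pads are 22 mm wide; open, the fingers measure 114 mm over their backs; the gripper's body (76 mm by 85 mm) begins 54 mm behind the grasp point. The pads swing forward as they close: fully open they stand 13 mm farther back than shut.
Start: joints at [-1.362, 0.052, 1.401, -0, 1.689, -0.07], TCP at [0.145, -0.505, 0.231] pointing down, gripper open.
Joint ranges: [-2.9, 2.9], [-0.91, 2.17], [0.12, 2.37], [-1.06, 4.2], [0.26, 2.73], [-2.93, 2.93]. Speed limits (rad/s): [2.57, 2.57, 3.01, 3.14, 3.14, 3.14].

INTERFACE

Orientations are given as a unit quaternion [w, x, y, z].
In Python, from workcell import ctrl gives the robot as it stands. The module is installed in compiled form; this text tells all that it offers.
- The arm moves only by the tool play_rows, never from a script. Its argument "rows" is a list of rows, each a list of 3 entries, a list of its own where there are three numbers: the shift along the tool's x, y, z as a fraction of full scale, then the turn about the tool's z as a fraction of full scale, then the closure in counts, from 0 (fully open) to 255 (shut). A call has 1 to 5 rows; each row shifts and turns the commanded pose from where the row before left it, along the tool's axes as they then stand; what a row does not reach is not made up. Full scale, the value 1, is 6 cm for a shift and 0.12 rad for a turn. A row lasts 1/8 s, in which the tool goes at most 62.5 mm and 10.7 degrees, less where a joint would pass 70% of its speed; a pose out of reach is approached as far as the arm can. A call with a number of a shift or a turn outside -1 to 1 is refused whole. A call with a gripper value outside its range is refused whole. The fingers move at their own pace and stop on an object; the grip force is fixed at half the most. Time passes only in rows, so rows that do not move let the fingers close. It gives the time, the measured TCP pose, the force, the opening and the grip force at its end, in the units of the state.
- ctrl.observe(): the state, without advancing time (a new reading comes with each control period).
- ctrl.read_camera(name): name is "scene" or "side" or "wrist"; returns the picture (400x640x3 uint8, red, green, blue); there is no depth.
- ctrl.calibration(name): a dict with "fx", "fy", "cx", "cy" (pixels), "dist" ([k1, k2, p1, p2, k3] as OpenCV has them; the pictures are not rectified), "T" (4x4, takes a point from camera to world coordinates). Camera axes: x right, y up, looking along -z (the intrinsics and any distortion apply to the point x, -y, -z); pixel columns grow to the right and rows downward; lengths in m; the calibration is good to about 2 mm. A picture is of the moment at which its call begins: read the wrist's pose just before it. calibration takes no time and is no camera call; for the wrist camera it gives the pose at the moment of the call.
- ctrl.sign_off(): hands the job in; it is judged then, once.
The state is a dict: "time": time; "joints": joint angles; "qd": joint speeds; "effort": joint torques, N m; "ee_pos": TCP position; "tool_rot": TCP orientation; "wrist_force": force on the tool from outside, world axes, zero at the start; "wrist_torque": the same for the moment, N m; "gripper_width": finger opening in m; "gripper_force": force on a finger pad.
Only numpy, scipy, OpenCV 4.12 (cv2) and the standard library are available. Lean on these libraries where they do the work, as an engineer would, in place of code of your own. Each camera call takes 0.05 s, during which the arm holds its last target. There are 200 camera calls.

TASK

Take the scoop from the green rolling board and use it to collect both red-brown wooden ball feet from their tray, running it along the tray floor into its far left corner (seen from the robot) so that the walls stop the feet and they ride in. Then stand the scoop, with both feet in it, back upright on the board where it stood, and let go. Do not touch the feet with the gripper's fingers.

Things in the scene. Friction and masses are not known exactly. Their poses are not given: they have to be found in the camera images.
- scoop_grip (a point): wooden handle of a small aluminium scoop, 180 g, on the green board: upright block 28 mm along x, 16 across y, 44 to 110 mm above the sole; point on its centre line, 80 above the sole. x: to the open nose, z up. Pan 95 long (14 behind the point to 81 ahead), 90 wide (84 inside), sides 26 high, lower over the front 34, back 44. The nose ramp, 12 long, 4 high, keeps balls in while carried level.
- tray_corner (a point): inner far left corner, at floor level, of the fixed cream tray with the red-brown feet (its twin holds brass ones). x: along the tray, to the end wall farthest from the robot; y: across, to the left wall; z up. The inside reaches 240 mm back (-x) and 130 mm right (-y) from here; walls 8 thick, floor 8 above the table, rim 42 above the floor.
- foot_a_center (a point): first turned red-brown lacquered wooden ball foot for a humidor box: a plain ball 36 mm across, 20 g, that rolls freely. The point is its centre. It starts on the floor of the tray near tray_corner, 80 to 100 mm back from the end wall and 50 to 65 mm from the left wall.
- foot_b_center (a point): second turned red-brown lacquered wooden ball foot for a humidor box: a plain ball 36 mm across, 20 g, that rolls freely. The point is its centre. It starts on the floor of the tray near tray_corner, 22 to 40 mm from the end wall and 22 to 40 mm from the left wall.
Mind the look-alikes: they are no part of the job. What is shaped like the part that bears scoop_grip but blue is not meant. What is shaped like the part that bears foot_a_center but white is not meant.

How it is judged:
By the outcome, as a careful person would: the job done as asked, in the order asked, and still so for the second after the job is handed in, with the robot touching nothing.
It also fails if it takes over 58 s, if anything falls off the work surface, if the arm or the gripper's body presses on something with over 40 N, if the wrist force passes 120 N, or if a joint passes its speed limit or range.

## Working session

There is one attempt and no reset: what is moved stays moved. The work goes in short steps, Python scripts to look and compute and a tool call to move; the robot and the scene stay as the last step left them, time stands still between calls to the robot, and variables do not carry over. Pictures are saved under pics/ and viewed, at most 10 in all, crops included, and the job is handed in when it is done.

Besides the shell and the picture viewer there is one more tool, called after "Request:" as name(argument=value, ...) on one line, values as JSON. play_rows: Moves the arm, as the interface text tells. Shift numbers are shares of 6 cm and turn numbers shares of 0.12 rad, none past 1 either way. Its arguments: {"type":"object","properties":{"rows":{"type":"array","items":{"type":"array"}}},"required":["rows"]}

```bash
mkdir -p pics; cat > h.py <<'E'
import numpy as np,cv2
from workcell import ctrl
def snap(n,f):
    c=ctrl.calibration(n); im=ctrl.read_camera(n); cv2.imwrite('pics/'+f,im[:,:,::-1]); return c,im
def K(c): return np.array([[c['fx'],0,c['cx']],[0,c['fy'],c['cy']],[0,0,1.]])
def ray(c,uv):
    p=cv2.undistortPoints(np.array([[uv]],float),K(c),np.array(c['dist'],float))[0,0]
    T=np.array(c['T']); d=T[:3,:3]@np.array([p[0],-p[1],-1]); return T[:3,3],d
def onz(c,uv,z):
    o,d=ray(c,uv); return o+d*(z-o[2])/d[2]
def proj(c,P):
    T=np.array(c['T']); q=(np.atleast_2d(P)-T[:3,3])@T[:3,:3]; q=q*[1,-1,-1]
    return cv2.projectPoints(q,np.zeros(3),np.zeros(3),K(c),np.array(c['dist'],float))[0][:,0]
E
python3 - <<'E'
from h import *
import pickle
d={}
for n in ("scene","side","wrist"):
    d[n]=snap(n,n+'0.png')[0]; print(n,np.round(d[n]['T'],3).tolist(),d[n]['fx'])
pickle.dump(d,open('cal.pkl','wb'))
s=ctrl.observe(); print(s['ee_pos'],s['tool_rot'],s['time'])
E
```

```text
scene [[-0.815, -0.445, 0.371, 0.922], [0.579, -0.643, 0.5, 0.534], [0.016, 0.623, 0.782, 0.964], [0.0, 0.0, 0.0, 1.0]] 407.8029158492353
side [[-0.967, 0.137, -0.216, 0.24], [-0.255, -0.574, 0.778, 0.9], [-0.017, 0.807, 0.59, 0.813], [0.0, 0.0, 0.0, 1.0]] 401.6407291819144
wrist [[0.274, 0.911, 0.31, 0.223], [-0.962, 0.26, 0.087, -0.481], [-0.002, -0.322, 0.947, 0.373], [0.0, 0.0, 0.0, 1.0]] 340.2961231045299
[ 0.1444473  -0.50451294  0.23068841] [-5.69888131e-04  9.90297973e-01  1.38958976e-01 -5.79100581e-05] 0.15
```

View pics/scene0.png

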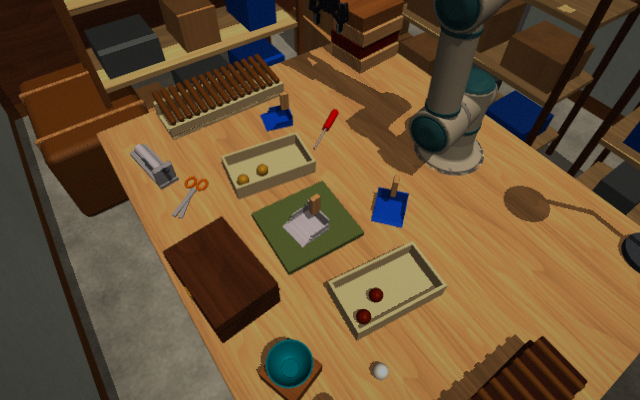

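View pics/side0.png

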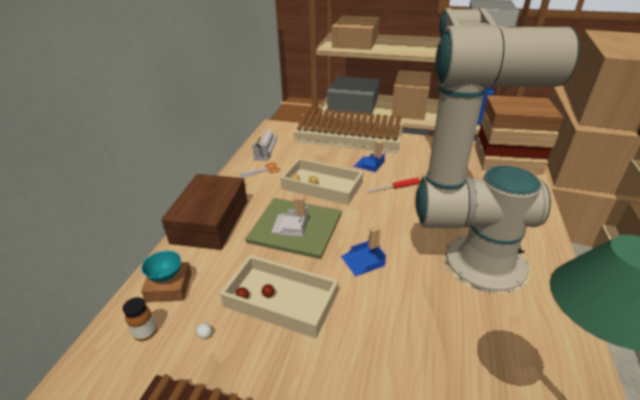

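Scene view: the silver scoop stands on the green board (handle ~ (314,205)). The look-alikes are the blue scoops at (283,105) and (394,187). The red feet are at (376,295) and (363,316), with a white ball at (380,371) and brass feet at (243,180) and (262,170) in the twin tray. I choose the silver scoop and the red-brown feet, and will check that in a crop.

```bash
python3 - <<'E'
import cv2
a=cv2.imread('pics/scene0.png')[175:340,245:455]
cv2.imwrite('pics/crop.png',cv2.resize(a,(798,594),interpolation=cv2.INTER_CUBIC)) # x3.8,x3.6
E
```

```text
(no output)
```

View pics/crop.png

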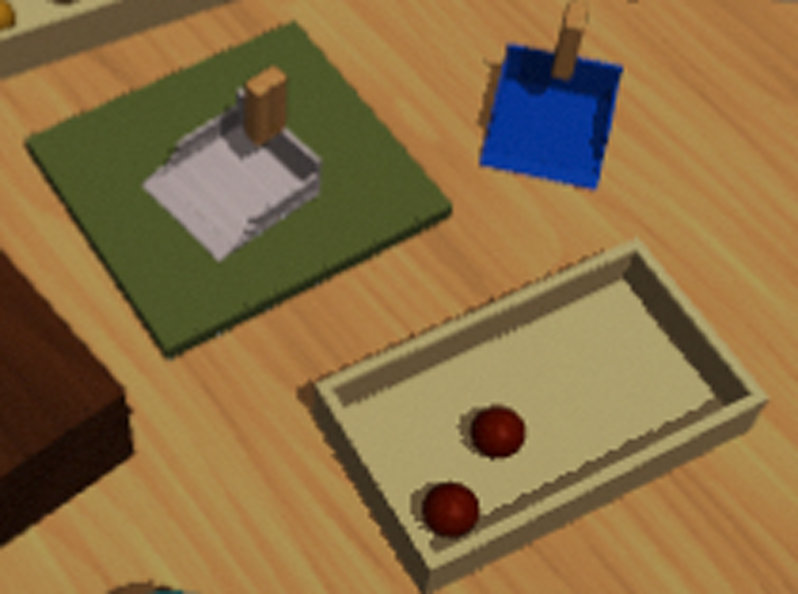

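The crop confirms the silver scoop with wooden handle (top ~(266,79), nose corners (145,185) and (220,260)). It also shows the tray rim corners and both red feet at (497,432) and (450,510).

```bash
cat >> h.py <<'E'
from scipy.optimize import least_squares
import pickle
E
python3 - <<'E'
from h import *
c=pickle.load(open('cal.pkl','rb'))['scene']
f=lambda u,v:(245+u/3.8,175+v/3.6)
P=np.array([onz(c,f(*q),.05)[:2] for q in [(320,383),(637,243),(765,400),(430,573)]])
print('rim',P.round(3).tolist())
# fit: rect 256x146, FR,NR,NL,FL
R=lambda a:np.array([[np.cos(a),-np.sin(a)],[np.sin(a),np.cos(a)]])
L=np.array([[.008,-.138],[-.248,-.138],[-.248,.008],[.008,.008]])
r=least_squares(lambda p:((L@R(p[2]).T+p[:2])-P).ravel(),[.6,.2,0]);print('tray',r.x.round(4),np.abs(r.fun).max())
for q in [(497,432),(450,510)]:
    p=onz(c,f(*q),.026)[:2]; print('foot',p.round(3),(R(r.x[2]).T@(p-r.x[:2])).round(3))
for q in [(30,145),(295,22),(450,210),(170,355)]: print('board',onz(c,f(*q),.01).round(3))
for z in (.01,.02):
  print(z,'nose',[onz(c,f(*q),z)[:2].round(3).tolist() for q in [(145,185),(220,260)]],'handletop',[onz(c,f(*q),z+.11)[:2].round(3).tolist() for q in [(245,78),(275,68),(287,80),(258,90)]])
# current tool axes
from scipy.spatial.transform import Rotation as Ro
q=ctrl.observe()['tool_rot'];print(Ro.from_quat(np.r_[q[1:],q[0]]).as_matrix().round(3).tolist())
E
```

```text
rim [[0.63, 0.181], [0.383, 0.217], [0.402, 0.358], [0.654, 0.325]]
tray [ 0.645   0.3181 -0.1382] 0.003943005711595005
foot [0.55  0.268] [-0.087 -0.063]
foot [0.61  0.294] [-0.031 -0.029]
board [ 0.675 -0.128  0.01 ]
board [ 0.435 -0.119  0.01 ]
board [0.452 0.102 0.01 ]
board [0.688 0.089 0.01 ]
0.01 nose [[0.624, -0.046], [0.616, 0.043]] handletop [[0.551, -0.019], [0.528, -0.015], [0.528, -0.001], [0.55, -0.005]]
0.02 nose [[0.627, -0.04], [0.619, 0.048]] handletop [[0.555, -0.013], [0.533, -0.009], [0.533, 0.005], [0.554, 0.001]]
[[0.961, 0.275, -0.0], [0.275, -0.961, 0.001], [0.0, -0.001, -1.0]]
```

Request:
play_rows(rows=[[[0.4,-0.3,0],0,0],[[0.8,-0.63,0],0,0],[[0.8,-0.63,0],0,0],[[0.8,-0.63,0],0,0],[[0.8,-0.63,0],0,0]])

```text
time: 0.78
ee_pos: [0.3063, -0.2809, 0.2312]
tool_rot: [0.0, 0.99, 0.139, 0.0]
wrist_force: [0.3, -0.8, -0.9]
gripper_width: 0.0855
gripper_force: 0.0
```

Request:
play_rows(rows=[[[0.8,-0.63,0],0,0],[[0.8,-0.63,0],0,0],[[0.8,-0.63,0],0,0],[[0.8,-0.63,0],0,0],[[0.7,-0.55,0],1,0]])

```text
time: 1.4
ee_pos: [0.4807, -0.039, 0.2311]
tool_rot: [0.0, 0.997, 0.078, -0.0]
wrist_force: [1.0, -1.0, 0.6]
gripper_width: 0.0853
gripper_force: 0.0
```

Request:
play_rows(rows=[[[0.2,-0.2,0.1],1,0],[[0,0,0],0,0],[[0,0,0],0,0]])

```text
time: 1.78
ee_pos: [0.4895, -0.0281, 0.2253]
tool_rot: [0.0, 1.0, 0.02, -0.0]
wrist_force: [-0.6, 0.0, 0.2]
gripper_width: 0.085
gripper_force: 0.0
```

```bash
python3 - <<'E'
from h import *
d=pickle.load(open('cal.pkl','rb'))
s=ctrl.observe(); print(s['ee_pos'],s['tool_rot'],s['time'],s['wrist_force'])
d['w1']=snap('wrist','w1.png')[0]; pickle.dump(d,open('cal.pkl','wb'))
E
```

```text
[ 0.48946586 -0.02805352  0.22533836] [ 1.51738712e-04  9.99795464e-01  2.02235473e-02 -1.23498173e-04] 1.775 [-0.62111526  0.01868728  0.19643727]
```

View pics/w1.png

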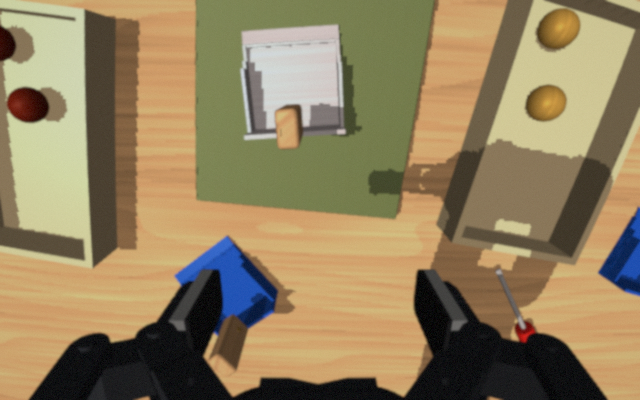

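The wrist view shows the silver scoop on green: handle top ~(288,128), nose corners (243,33) and (338,25), back-wall ends (245,138) and (346,132). I'll fit its pose jointly with the scene view.

```bash
python3 - <<'E'
from h import *
d=pickle.load(open('cal.pkl','rb'));c=d['scene'];w=d['w1']
f=lambda u,v:(245+u/3.8,175+v/3.6)
N=[[.081,.045,.002],[.081,-.045,.002]]; B=[[-.014,.045,.044],[-.014,-.045,.044]]
H=[[-.014,.008,.11],[-.014,-.008,.11],[.014,-.008,.11],[.014,.008,.11]]
obsW=[(243,33),(338,25),(245,138),(346,132),(279,148),(299,147)]
mW=np.array(N+B+H[:2])
obsS=[f(145,185),f(220,260),f(275,68),f(287,80),f(245,78),f(258,90)]
mS=np.array([N[1],N[0],H[1],H[0],H[2],H[3]])
def g(p,m):
    a=p[3];R=np.array([[np.cos(a),-np.sin(a),0],[np.sin(a),np.cos(a),0],[0,0,1]]);return m@R.T+p[:3]
F=lambda p:np.r_[(proj(w,g(p,mW))-obsW).ravel(),(proj(c,g(p,mS))-obsS).ravel()]
r=least_squares(F,[.54,0,.015,0],loss='soft_l1');print(r.x.round(4));print(F(r.x).reshape(-1,2).round(1).tolist())
p=r.x
print('world via w1 at h:',[onz(w,(289,147),p[2]+.11).round(3)])
E
```

```text
[ 0.5438 -0.0043  0.0158  0.0985]
[[-0.4, -1.5], [0.2, -0.1], [0.5, 0.6], [-0.5, 0.5], [-0.7, 0.5], [1.6, 0.1], [-0.9, 0.4], [-0.1, 0.8], [-0.3, -0.6], [0.5, -0.3], [-0.6, 2.0], [-0.1, 2.4]]
world via w1 at h: [array([ 0.53 , -0.005,  0.126])]
```

Request:
play_rows(rows=[[[0,0,0],-0.48,0],[[0.94,-0.31,0],0,0],[[0,0,0.8],0,0],[[0,0,0.5],0,0],[[0,0,0],0,0]])

```text
time: 2.45
ee_pos: [0.5426, -0.0043, 0.1451]
tool_rot: [-0.0, 0.999, 0.048, -0.002]
wrist_force: [-0.1, -0.7, 0.3]
gripper_width: 0.0856
gripper_force: 0.0
```

```bash
python3 - <<'E'
from h import *
d=pickle.load(open('cal.pkl','rb'))
s=ctrl.observe(); print(s['ee_pos'],s['tool_rot'],s['time'],s['wrist_force'])
d['w2']=snap('wrist','w2.png')[0]; pickle.dump(d,open('cal.pkl','wb'))
E
```

```text
[ 0.54264453 -0.00427937  0.14510807] [-2.18077906e-04  9.98844131e-01  4.80019000e-02 -2.48435580e-03] 2.45 [-0.13280029 -0.7018279   0.25921505]
```

View pics/w2.png

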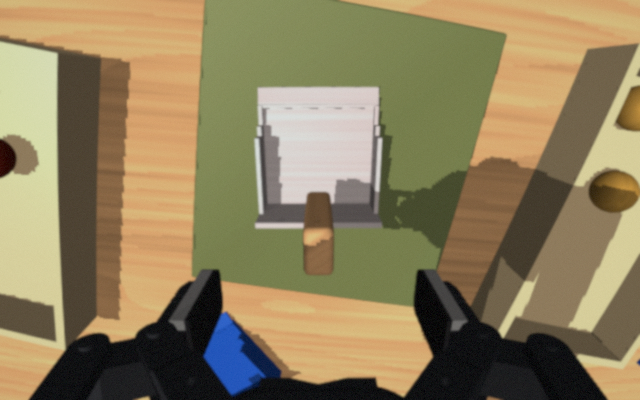

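The wrist view shows the handle at (319,235), centred between the fingers at (205,300) and (433,300). The pan's edges line up with the image axes, so I descend and grip.

Request:
play_rows(rows=[[[0.02,0,0.6],0,0],[[0,0,0.53],0,0],[[0,0,0],0,255],[[0,0,0],0,255],[[0,0,0],0,255]])

```text
time: 3.12
ee_pos: [0.5466, -0.0036, 0.082]
tool_rot: [0.0, 0.999, 0.048, 0.002]
wrist_force: [-0.0, 0.1, 0.0]
gripper_width: 0.0325
gripper_force: 0.0
```

Request:
play_rows(rows=[[[0,0,0],0,255],[[0,0,0],0,255],[[0,0,0],0,255],[[0,0,0],0,255]])

```text
time: 3.62
ee_pos: [0.5461, -0.0034, 0.0809]
tool_rot: [0.0, 0.999, 0.048, 0.001]
wrist_force: [-1.5, -0.8, 6.0]
gripper_width: 0.0154
gripper_force: 60.3
```

Request:
play_rows(rows=[[[0,0,-0.3],0,255],[[0,0,-0.7],0,255],[[0,0,-0.8],0,255],[[0,0,-0.2],0.5,255],[[0,0,0],0.5,255]])

```text
time: 4.25
ee_pos: [0.5459, -0.0033, 0.2021]
tool_rot: [0.0, 1.0, -0.013, 0.002]
wrist_force: [-0.7, 0.4, -2.8]
gripper_width: 0.0148
gripper_force: 59.5
```

Request:
play_rows(rows=[[[0,0,0],0.5,255],[[0,0,0],0.45,255],[[-0.1,-0.2,0],0,255],[[-0.25,-0.45,0],0,255],[[-0.35,-0.65,0],0,255]])

```text
time: 4.88
ee_pos: [0.5138, 0.0807, 0.1997]
tool_rot: [-0.0, 0.998, -0.069, -0.0]
wrist_force: [0.6, 1.0, -1.4]
gripper_width: 0.0154
gripper_force: 59.4
```

Request:
play_rows(rows=[[[-0.4,-0.8,0],0,255],[[-0.45,-0.8,0],0,255],[[-0.45,-0.8,0],0,255],[[-0.35,-0.7,0],0,255],[[-0.14,-0.3,0],0,255]])

```text
time: 5.5
ee_pos: [0.4344, 0.299, 0.1998]
tool_rot: [-0.0, 0.998, -0.067, -0.0]
wrist_force: [-0.2, -1.3, -1.9]
gripper_width: 0.0152
gripper_force: 59.3
```

Request:
play_rows(rows=[[[0,0,0],0,255],[[0,0,0],0,255],[[0,0,0],0,255]])

```text
time: 5.88
ee_pos: [0.4366, 0.2955, 0.1995]
tool_rot: [0.0, 0.998, -0.07, 0.0]
wrist_force: [-0.8, 0.2, -2.3]
gripper_width: 0.0153
gripper_force: 59.3
```

```bash
python3 - <<'E'
from h import *
d=pickle.load(open('cal.pkl','rb'))
s=ctrl.observe(); print(s['ee_pos'],s['tool_rot'],s['time'],s['wrist_force'])
d['w3']=snap('wrist','w3.png')[0]; pickle.dump(d,open('cal.pkl','wb'))
E
```

```text
[0.43657248 0.29547616 0.19954338] [ 1.27269343e-04  9.97578746e-01 -6.95458052e-02  1.03562579e-04] 5.875 [-0.75979035  0.17569282 -2.31815426]
```

View pics/w3.png

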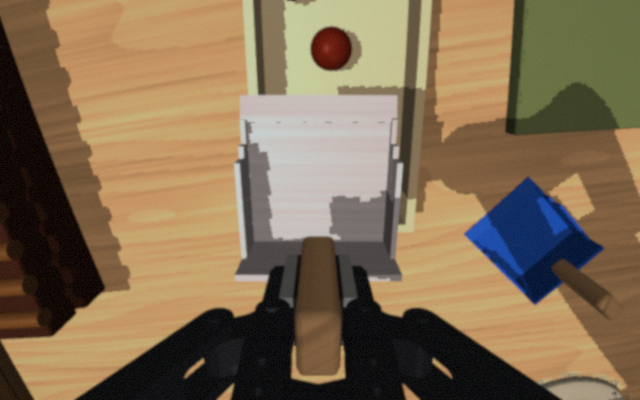

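Wrist view: the scoop is held straight ahead. Foot a is at (331,48), the tray's left rim runs at columns 244–247, and the right outer rim goes (434,5)→(413,228).

```bash
python3 - <<'E'
from h import *
d=pickle.load(open('cal.pkl','rb'));w=d['w3'];im=cv2.imread('pics/w3.png')
def tr(p,c=np.array([.645,.3181]),a=-.1382):
    R=np.array([[np.cos(a),-np.sin(a)],[np.sin(a),np.cos(a)]]);return R.T@(p[:2]-c)
for q in [(244,5),(246,90),(257,5),(434,5),(413,228),(424,100)]: print('rim',q,tr(onz(w,q,.05)).round(4))
print('foot',tr(onz(w,(331,48),.026)).round(4))
print('tcp',tr(ctrl.observe()['ee_pos'][:2]).round(4))
for z in(.135,):print('nose',[tr(onz(w,q,z)).round(4).tolist() for q in[(240,97),(397,97)]])
for r in (10,60,85): print(r,im[r,236:300:2].sum(1).tolist())
for r in (10,60,150): print(r,im[r,396:446:2].sum(1).tolist())
E
```

```text
rim (244, 5) [-0.0594  0.0059]
rim (246, 90) [-0.1227  0.008 ]
rim (257, 5) [-0.0595 -0.0042]
rim (434, 5) [-0.0591 -0.1409]
rim (413, 228) [-0.2455 -0.1394]
rim (424, 100) [-0.1307 -0.1389]
foot [-0.0885 -0.0623]
tcp [-0.2034 -0.0511]
nose [[-0.1262, -0.0054], [-0.1265, -0.0972]]
10 [464, 459, 457, 482, 553, 557, 557, 553, 506, 278, 185, 179, 217, 327, 339, 342, 339, 344, 342, 340, 344, 353, 352, 351, 444, 535, 557, 554, 555, 554, 552, 555]
60 [451, 446, 446, 450, 455, 528, 565, 566, 571, 555, 357, 181, 175, 192, 307, 336, 335, 333, 343, 349, 339, 342, 346, 350, 357, 480, 555, 553, 555, 560, 561, 558]
85 [470, 473, 467, 468, 473, 487, 550, 573, 564, 563, 508, 264, 164, 182, 236, 325, 337, 336, 333, 336, 343, 332, 334, 335, 341, 389, 532, 555, 560, 559, 567, 560]
10 [540, 540, 540, 539, 541, 528, 380, 258, 246, 255, 253, 259, 353, 512, 533, 530, 533, 489, 300, 264, 256, 256, 290, 396, 433]
60 [537, 538, 542, 544, 493, 307, 247, 254, 250, 248, 291, 469, 535, 536, 533, 508, 353, 283, 276, 291, 343, 460, 464, 464, 469]
150 [575, 489, 227, 142, 149, 139, 153, 194, 305, 335, 330, 330, 311, 277, 269, 285, 279, 279, 281, 280, 285, 279, 284, 279, 280]
```

Request:
play_rows(rows=[[[0,0,0.4],0.07,255],[[0,0,0.7],0,255],[[0,0,0.5],0,255],[[0,0,0.3],0,255],[[0,0,0.1],0,255]])

```text
time: 6.55
ee_pos: [0.436, 0.296, 0.0788]
tool_rot: [0.0, 0.997, -0.073, -0.0]
wrist_force: [0.2, 0.3, -1.0]
gripper_width: 0.0156
gripper_force: 59.3
```

Request:
play_rows(rows=[[[0,0,0],0,255],[[0,0,0.04],0,255],[[0,0,0],0,255]])

```text
time: 6.92
ee_pos: [0.4363, 0.2967, 0.0777]
tool_rot: [-0.0, 0.997, -0.073, 0.0]
wrist_force: [-0.2, 0.1, -0.8]
gripper_width: 0.0154
gripper_force: 59.3
```

Request:
play_rows(rows=[[[0,0,0.04],0,255],[[0,0,0],0,255]])

```text
time: 7.18
ee_pos: [0.436, 0.2964, 0.0745]
tool_rot: [0.0, 0.997, -0.073, -0.0]
wrist_force: [-0.5, -0.1, -1.4]
gripper_width: 0.0151
gripper_force: 59.3
```

Request:
play_rows(rows=[[[0,0,0.03],0,255],[[0,0,0],0,255]])

```text
time: 7.42
ee_pos: [0.436, 0.2964, 0.0727]
tool_rot: [0.0, 0.997, -0.073, -0.0]
wrist_force: [0.6, -0.0, -2.1]
gripper_width: 0.0151
gripper_force: 59.3
```

Request:
play_rows(rows=[[[0,0,0.03],0,255],[[0,0,0],0,255]])

```text
time: 7.68
ee_pos: [0.436, 0.2964, 0.0709]
tool_rot: [0.0, 0.997, -0.073, -0.0]
wrist_force: [-0.0, -0.5, -1.6]
gripper_width: 0.0159
gripper_force: 59.3
```

Request:
play_rows(rows=[[[0,0,0.02],0,255],[[0,0,0],0,255]])

```text
time: 7.92
ee_pos: [0.436, 0.2964, 0.0697]
tool_rot: [0.0, 0.997, -0.073, -0.0]
wrist_force: [-0.4, 0.7, -1.5]
gripper_width: 0.0152
gripper_force: 59.3
```

Request:
play_rows(rows=[[[0,0,0.02],0,255],[[0,0,0],0,255]])

```text
time: 8.18
ee_pos: [0.4362, 0.2966, 0.069]
tool_rot: [-0.0, 0.997, -0.073, 0.0]
wrist_force: [-1.6, 0.4, 1.4]
gripper_width: 0.015
gripper_force: 59.7
```

Request:
play_rows(rows=[[[0,0,0.02],0,255],[[0,0,0],0,255]])

```text
time: 8.43
ee_pos: [0.4365, 0.2967, 0.069]
tool_rot: [-0.0, 0.997, -0.073, 0.001]
wrist_force: [-4.2, -1.9, 8.2]
gripper_width: 0.0152
gripper_force: 60.7
```

Request:
play_rows(rows=[[[0.1,0,-0.01],0,255],[[0.2,0,0],0,255],[[0.2,0,0],0,255],[[0.2,0,0],0,255],[[0.2,0,0],0,255]])

```text
time: 9.05
ee_pos: [0.4905, 0.289, 0.0689]
tool_rot: [-0.001, 0.997, -0.073, 0.0]
wrist_force: [-3.2, 1.4, 7.1]
gripper_width: 0.0153
gripper_force: 60.6
```

Request:
play_rows(rows=[[[0.2,0,0],0,255],[[0.2,0,0],0,255],[[0.15,0,0],0,255],[[0.15,0,0],0,255],[[0.15,0,0],0,255]])

```text
time: 9.68
ee_pos: [0.5407, 0.2815, 0.0689]
tool_rot: [-0.001, 0.997, -0.073, 0.0]
wrist_force: [-5.4, 0.2, 7.7]
gripper_width: 0.0152
gripper_force: 60.6
```

```bash
python3 - <<'E'
from h import *
d=pickle.load(open('cal.pkl','rb'))
s=ctrl.observe(); print(s['ee_pos'],s['tool_rot'],s['time'],s['wrist_force'])
d['w4']=snap('wrist','w4.png')[0]; pickle.dump(d,open('cal.pkl','wb'))
E
```

```text
[0.54072033 0.28151678 0.06893936] [-5.08010886e-04  9.97343306e-01 -7.28422216e-02  2.86910595e-04] 9.675 [-5.43669576  0.22139168  7.67089353]
```

View pics/w4.png

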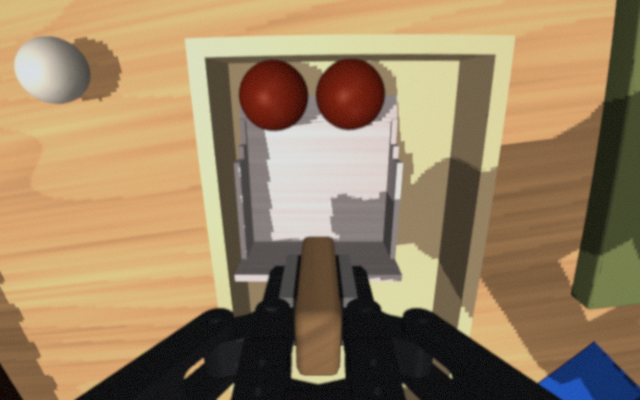

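The wrist view shows both red feet at (273,95) and (350,93), sitting side by side at the nose against the end wall. I keep pushing slowly.

Request:
play_rows(rows=[[[0.08,0,0],0,255],[[0.08,0,0],0,255],[[0.06,0,0],0,255],[[0.03,0,0],0,255],[[0,0,0],0,255]])

```text
time: 10.35
ee_pos: [0.5556, 0.2793, 0.0689]
tool_rot: [-0.001, 0.997, -0.073, 0.001]
wrist_force: [-2.4, 1.2, 5.6]
gripper_width: 0.0157
gripper_force: 60.4
```

Request:
play_rows(rows=[[[0.03,0,0],0,255],[[0,0,0],0,255]])

```text
time: 10.6
ee_pos: [0.5573, 0.279, 0.069]
tool_rot: [-0.001, 0.997, -0.073, 0.001]
wrist_force: [-3.0, 1.2, 5.5]
gripper_width: 0.0153
gripper_force: 60.4
```

Request:
play_rows(rows=[[[0.03,0,0],0,255],[[0.03,0,0],0,255],[[0,0,0],0,255]])

```text
time: 10.98
ee_pos: [0.5587, 0.2789, 0.0694]
tool_rot: [-0.0, 0.997, -0.072, -0.002]
wrist_force: [-17.0, -0.8, 14.8]
gripper_width: 0.015
gripper_force: 61.7
```

```bash
python3 - <<'E'
from h import *
d=pickle.load(open('cal.pkl','rb'))
s=ctrl.observe(); print(s['ee_pos'],s['tool_rot'],s['time'],s['wrist_force'])
d['w5']=snap('wrist','w5.png')[0]; pickle.dump(d,open('cal.pkl','wb'))
E
```

```text
[0.55865474 0.2788672  0.06943942] [-4.59222618e-05  9.97377075e-01 -7.23487726e-02 -2.15001742e-03] 10.975 [-17.03050798  -0.79289512  14.79414386]
```

View pics/w5.png

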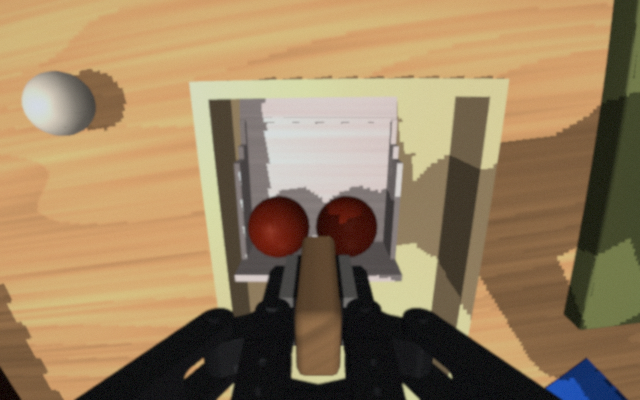

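Both feet are in the pan against its back, at (279,227) and (347,226). I back off a little and lift gently.

Request:
play_rows(rows=[[[-0.06,0,0],0,255],[[-0.04,0,-0.05],0,255],[[0,0,-0.15],0,255],[[0,0,-0.25],0,255],[[0,0,-0.3],0,255]])

```text
time: 11.65
ee_pos: [0.5543, 0.279, 0.1143]
tool_rot: [0.0, 0.997, -0.073, 0.0]
wrist_force: [0.7, -0.3, -2.9]
gripper_width: 0.0155
gripper_force: 59.3
```

Request:
play_rows(rows=[[[0,0,-0.3],0,255],[[0,0,-0.3],0,255],[[0,0,-0.2],0,255],[[0,0,-0.1],0,255],[[0,0,0],0,255]])

```text
time: 12.28
ee_pos: [0.5542, 0.2791, 0.1671]
tool_rot: [0.0, 0.997, -0.073, 0.0]
wrist_force: [0.0, -0.3, -3.4]
gripper_width: 0.0153
gripper_force: 59.3
```

Request:
play_rows(rows=[[[0,0.1,0],0,255],[[0,0.2,0],0,255],[[0.04,0.28,0],0,255],[[0.04,0.28,0],0,255],[[0.04,0.28,0],0,255]])

```text
time: 12.9
ee_pos: [0.5514, 0.2088, 0.1672]
tool_rot: [0.0, 0.997, -0.073, 0.0]
wrist_force: [-0.4, -0.7, -1.7]
gripper_width: 0.0153
gripper_force: 59.2
```

Request:
play_rows(rows=[[[0.04,0.28,0],0,255],[[0.04,0.28,0],0,255],[[0.04,0.28,0],0,255],[[0.04,0.28,0],0,255],[[0.04,0.28,0],0,255]])

```text
time: 13.52
ee_pos: [0.551, 0.1244, 0.1671]
tool_rot: [0.0, 0.997, -0.073, 0.0]
wrist_force: [-0.7, -0.6, -2.0]
gripper_width: 0.0154
gripper_force: 59.2
```

Request:
play_rows(rows=[[[0.04,0.28,0],0,255],[[0.04,0.28,0],0,255],[[0.04,0.28,0],0,255],[[0.04,0.28,0],0,255],[[0.04,0.28,0],0,255]])

```text
time: 14.15
ee_pos: [0.5507, 0.0395, 0.1671]
tool_rot: [0.0, 0.997, -0.073, 0.0]
wrist_force: [0.2, 0.4, -2.4]
gripper_width: 0.0156
gripper_force: 59.2
```

Request:
play_rows(rows=[[[0.03,0.28,0],0,255],[[0,0.25,0],0,255],[[0,0.15,0],0,255],[[0,0.06,0],0,255],[[0,0,0],-0.1,255]])

```text
time: 14.78
ee_pos: [0.546, -0.0034, 0.1671]
tool_rot: [-0.0, 0.998, -0.067, 0.0]
wrist_force: [-0.7, 0.0, -2.1]
gripper_width: 0.0156
gripper_force: 59.4
```

Request:
play_rows(rows=[[[0,0,0],-0.2,255],[[0,0,0],-0.3,255],[[0,0,0],-0.3,255],[[0,0,0],-0.3,255],[[0,0,0],-0.3,255]])

```text
time: 15.4
ee_pos: [0.546, -0.0035, 0.1671]
tool_rot: [0.0, 1.0, 0.018, 0.0]
wrist_force: [-0.8, 0.5, -2.7]
gripper_width: 0.0155
gripper_force: 59.3
```

Request:
play_rows(rows=[[[0,0,0],-0.3,255],[[0,0,0],-0.15,255],[[0,0,0],-0.07,255],[[0,0,0],0,255],[[0,0,0],0,255]])

```text
time: 16.02
ee_pos: [0.546, -0.0035, 0.1671]
tool_rot: [0.0, 0.999, 0.048, 0.0]
wrist_force: [0.2, -0.2, -2.3]
gripper_width: 0.0152
gripper_force: 59.3
```

Request:
play_rows(rows=[[[0,0,0.1],0,255],[[0,0,0.2],0,255],[[0,0,0.25],0,255],[[0,0,0.25],0,255],[[0,0,0.2],0,255]])

```text
time: 16.65
ee_pos: [0.5456, -0.0035, 0.1055]
tool_rot: [-0.0, 0.999, 0.048, -0.001]
wrist_force: [0.5, -0.1, -1.3]
gripper_width: 0.0152
gripper_force: 59.3
```

Request:
play_rows(rows=[[[0,0,0.18],0,255],[[0,0,0.12],0,255],[[0,0,0.07],0,255],[[0,0,0.02],0,255],[[0,0,0],0,255]])

```text
time: 17.27
ee_pos: [0.5462, -0.0035, 0.084]
tool_rot: [0.0, 0.999, 0.048, 0.0]
wrist_force: [-0.3, -0.6, -2.3]
gripper_width: 0.0154
gripper_force: 59.3
```

Request:
play_rows(rows=[[[0,0,0.02],0,255],[[0,0,0],0,255]])

```text
time: 17.52
ee_pos: [0.546, -0.0035, 0.0826]
tool_rot: [0.0, 0.999, 0.048, 0.0]
wrist_force: [1.4, 0.0, -1.5]
gripper_width: 0.0151
gripper_force: 59.3
```

Request:
play_rows(rows=[[[0,0,0.02],0,255],[[0,0,0],0,255]])

```text
time: 17.77
ee_pos: [0.546, -0.0035, 0.0813]
tool_rot: [0.0, 0.999, 0.048, 0.0]
wrist_force: [0.5, -0.1, -2.3]
gripper_width: 0.0152
gripper_force: 59.4
```

Request:
play_rows(rows=[[[0,0,0.012],0,255],[[0,0,0],0,255]])

```text
time: 18.02
ee_pos: [0.5462, -0.0035, 0.081]
tool_rot: [0.0, 0.999, 0.048, 0.0]
wrist_force: [-1.3, -0.4, 2.0]
gripper_width: 0.0152
gripper_force: 59.9
```

Request:
play_rows(rows=[[[0,0,0.012],0,255],[[0,0,0],0,255]])

```text
time: 18.27
ee_pos: [0.5463, -0.0036, 0.081]
tool_rot: [0.0, 0.999, 0.048, 0.001]
wrist_force: [-3.7, -0.8, 6.8]
gripper_width: 0.0153
gripper_force: 60.5
```

```bash
python3 - <<'E'
from h import *
snap('wrist','w6.png')
E
```

```text
(no output)
```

View pics/w6.png

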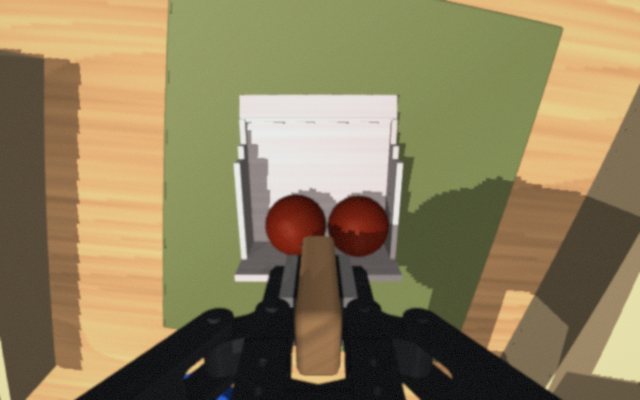

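The scoop is seated on the board with both feet in it, at (296,225) and (358,226). Next I ease the pressure and release.

Request:
play_rows(rows=[[[0,0,-0.012],0,255],[[0,0,0],0,190],[[0,0,0],0,150],[[0,0,0],0,100],[[0,0,0],0,50]])

```text
time: 18.95
ee_pos: [0.546, -0.0035, 0.0805]
tool_rot: [0.0, 0.999, 0.048, -0.0]
wrist_force: [-0.4, -0.1, -0.4]
gripper_width: 0.0678
gripper_force: 0.0
```

Request:
play_rows(rows=[[[0,0,0],0,0],[[0,0,0],0,0],[[0,0,0],0,0],[[0,0,-0.1],0,0],[[0,0,-0.3],0,0]])

```text
time: 19.58
ee_pos: [0.5454, -0.0035, 0.1046]
tool_rot: [-0.0, 0.999, 0.048, -0.001]
wrist_force: [-0.5, -0.1, 0.3]
gripper_width: 0.0861
gripper_force: 0.0
```

Request:
play_rows(rows=[[[0,0,-0.6],0,0],[[0,0,-0.6],0,0],[[0,0,-0.4],0,0],[[0,0,0],0,0],[[0,0,0],0,0]])

```text
time: 20.2
ee_pos: [0.5456, -0.0035, 0.1998]
tool_rot: [-0.0, 0.999, 0.048, -0.001]
wrist_force: [0.2, -0.6, -0.6]
gripper_width: 0.0857
gripper_force: 0.0
```

```bash
python3 - <<'E'
from h import *
snap('wrist','w7.png')
E
```

```text
(no output)
```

View pics/w7.png

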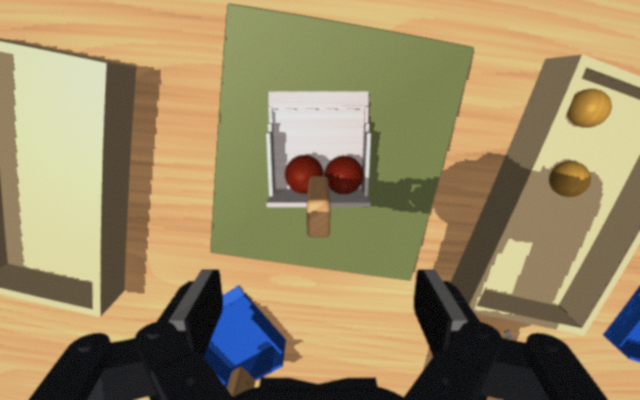

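The scoop stands upright on the board with both red feet in it, at (303,174) and (344,174), and the gripper is clear. Handing in.

```bash
python3 -c "
from workcell import ctrl
print(ctrl.sign_off())"
```

```text
the job is handed in; nothing more can be done
None
```

The scoop is back upright on the green board where it stood, with both red-brown feet in it and the gripper clear; the job was handed in at about 20 s.

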